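Hold a batten on the bench hook for sawing

TASK

The longest of the three loose pine strips is next for the saw: lay it flat on the bench hook, wide face down, along the fence and with one end butted against the stop block. Then hold it there for sawing with one firm slanting push (like a weight of one to two kilos) that presses it back against the fence and down on the base at the same time, with the fingers between the stop block and the saw slot and well clear of the slot. Finish while still holding it like that, and leave everything else where it lies.

Things in the scene. Friction and masses are not known exactly. Their poses are not given: they have to be found in the camera images.
- batten_mid (a point): centre (half-way up) of the strip to be sawn: plain planed pine, 200 mm long (its x axis), 32 mm wide (y), 20 mm thick (z), 50 to 100 g; it starts flat on the bench slab. The longest of three strips of one section; either end may go to the stop
- hook: the bench hook's plywood base, 190 mm (x) by 260 (y) by 18, on the slab, lip over the slab's front edge; fixed. Origin at the centre of its underside (= slab top); x from the open front edge to the fence, y along the fence, z up. The strip goes on its top, z = 18 mm; 160 mm deep in front of the fence. Saw slot (4 mm gap in the fence, saw line on the base) at y = -60 mm; the strip may overhang the -y end
- fence: the bench hook's fence, a wooden bar 30 mm thick and 30 mm high along the base's far edge; fixed. Origin and axes are those of the hook: its face towards the strip is at x = 65 mm, its top at z = 48 mm, it runs from y = -130 to 130 mm with the saw slot at y = -60 mm. The base's friction takes up part of a slanting push before the fence feels it
- stop: the length stop, a dark wooden block on the base, held to the fence by a steel saddle; fixed, its place along the fence varies: 95 to 145 mm from slot to butting face. Origin at the foot of the butting face (looks to -y, to the slot), in the plane of the fence's face, on the base's top; axes as the hook's. Block x = 0 to -28 mm, y = 0 to 34 mm, 28 mm high; saddle's top at 33 mm
- slab: the heavy bench slab on the desk, 460 mm (x) by 920 mm (y), 36 mm thick; fixed; origin at the centre of its underside on the desk; the strips, square, tape and glue lie on its top at z = 36 mm
- offcut_a: bystander: strip of the same section, 130 mm long (x); origin at the centre of its underside
- offcut_b: bystander: strip of the same section, 90 mm long (x); origin at the centre of its underside
- pencil: bystander: flat carpenter's pencil, 170 mm long (x) by 13 by 7 mm, lying along the front edge of the bench hook's base; origin under its middle
- square: bystander: try square on the slab, wooden stock 115 mm (y), steel blade 160 mm (x), 16 mm high; origin under the stock's middle
- tape: bystander: roll of paper tape on the slab, 96 mm across, 24 mm high; origin under its centre
- glue: bystander: white glue bottle standing on the slab, 54 mm across, 150 mm high; origin under its centre
- saw: bystander: tenon saw lying on the desk beside the slab, about 330 mm long; origin on the desk under the saw
- tray: bystander: round metal tray on the desk, 230 mm across, 35 mm high; origin under its centre
Mind the look-alikes: they are no part of the job. What is shaped like the part that bears batten_mid but grey or yellow is not meant.

How it is judged:
On the way:
1. the strip lies flat on the bench hook's base (z of batten_mid in the frame of hook between 0.0255 and 0.031 m and angle between batten's own x axis and vertical between 1.52 and 1.62 rad and x of batten_mid in the frame of hook between -0.09 and 0.06 m), for 0.2 s.
At the end, for the whole second after the job is handed in: The strip lies flat, within 2.5 mm of fence face and 3 mm of stop block, along the fence within 2 degrees; it presses the fence with over 2 N and the base with over 3 N, pushed by the fingers (over 4 N), grasp point over 20 mm to the stop side of the slot; still, all through the last second (z of batten_mid in the frame of hook between 0.0255 and 0.031 m and angle between batten's own x axis and vertical between 1.52 and 1.62 rad and angle between the x axis of batten and the y axis of hook, either way round below 0.035 rad and x of batten_mid in the frame of hook between 0.0465 and 0.0515 m and y of batten_mid in the frame of stop between -0.103 and -0.098 m and contact force between batten and fence above 2 N and contact force between batten and hook above 3 N and contact force between the fingers and batten above 4 N and y of the grasp point in the frame of hook above -0.04 m and linear speed of batten below 0.01 m/s); the arm keeps its last pose, push and grip.
It fails at once if another strip moved by more than 30 mm (distance of any of offcut_a, offcut_b from where it was at the start of the episode above 0.03 m).
It fails at once if the pencil, try square or tape moved by more than 30 mm (distance of any of pencil, square, tape from where it was at the start of the episode above 0.03 m).
It fails at once if the glue bottle, saw or tray moved by more than 30 mm (distance of any of glue, saw, tray from where it was at the start of the episode above 0.03 m).
It also fails if it takes over 64 s, if anything falls off the work surface, if the arm or the gripper's body presses on something with over 40 N, if the wrist force passes 120 N, or if a joint passes its speed limit or range.

ROBOT

A 6-joint arm with a two-finger parallel gripper is mounted at the origin on the work surface. World frame = base frame: x ahead of the robot, y to its left, z up, the work surface at z = 0. Lengths are in m, angles in rad, forces in N, time in s.
With the tool pointing down it reaches from about 0.375 to 0.975 m from the base axis. Payload 3.8 kg.
Tool frame: the origin (TCP) lies midway between the tips of the shut fingers; the grasp point (between the pads) lies 19 mm behind it; z points along the fingers, y is the direction in which the jaws open and shut (so a half turn about z gives the same grasp; the last joint's range is limited). The gripper opens to 85 mm and grips with 20 to 120 N. Pads are 22 mm wide; open, the fingers measure 114 mm over their backs; the gripper's body (76 mm by 85 mm) begins 54 mm behind the grasp point. The pads swing forward as they close: fully open they stand 13 mm farther back than shut.
Start: joints at [-1.149, 0.264, 1.604, -0, 1.274, -0.037], TCP at [0.299, -0.605, 0.231] pointing down, gripper open.
Joint ranges: [-2.63, 2.63], [-0.94, 2.18], [0.31, 2.57], [-1.31, 4.45], [0, 2.66], [-2.55, 2.55]. Speed limits (rad/s): [2.57, 2.57, 3.14, 3.14, 3.14, 3.14].

INTERFACE

Orientations are given as a rotation vector (axis times angle).
In Python, from workcell import bot gives the robot as it stands. The module is installed in compiled form; this text tells all that it offers.
- The arm moves only by the tool move_arm, never from a script. Its argument "steps" is a list of rows, each a list of 5 numbers: the shift along the tool's x, y, z in mm, then the turn about the tool's z in degrees, then the opening in per cent of the stroke, from 0 (shut) to 100 (fully open). In form: [[tx, ty, tz, turn, claw], ...]. A call has 1 to 20 rows; each row is the pose to reach, as a shift and turn from the pose commanded when the call began, along the tool's axes at that moment; what a row does not reach only later rows make up. A row lasts 1/10 s, in which the tool goes at most 50 mm and 8.59 degrees, less where a joint would pass 70% of its speed; a pose out of reach is approached as far as the arm can. A call with a gripper value outside its range is refused whole. The fingers move at their own pace and stop on an object; "newtons" is the grip in N (left out, the last holds). Time passes only in rows, so rows that repeat a pose let the fingers close. It gives the time, the measured TCP pose, the force and the opening at its end, in the units of the state.
- bot.read_state(): the state, without advancing time (a new reading comes with each control period).
- bot.read_camera(name): name is "scene" or "top" or "wrist"; returns a dict with "pixels" (480x640x3 uint8, red, green, blue), "depth" (480x640 float32, m along the optical axis (not along the pixel's ray), 0 where there is no reading), "fovy" (degrees; the focal length in pixels is half the picture's height over the tangent of half this angle, whatever the lens; pixels are square), "cx", "cy" (the principal point, pixels), "xyz" and "attitude" of the camera in the world. Camera axes: x right, y up, looking along -z (the intrinsics and any distortion apply to the point x, -y, -z); pixel columns grow to the right and rows downward; lengths in m; the calibration is good to about 2 mm. A picture is of the moment at which its call begins.
- bot.finish_job(): hands the job in, once; it reports no verdict.
The state is a dict: "time": time; "q": joint angles; "joint_vel": joint speeds; "joint_torque": joint torques, N m; "tool_pos": TCP position; "tcp_rot": TCP orientation; "wrist_force": force on the tool from outside, world axes, zero at the start; "torque": the same for the moment, N m; "width": opening from 0.0 (shut) to 1.0 (fully open).
Only numpy, scipy, OpenCV 4.12 (cv2) and the standard library are available. Lean on these libraries where they do the work, as an engineer would, in place of code of your own. Each camera call takes 0.05 s, during which the arm holds its last target.

## Working session

There is one attempt and no reset: what is moved stays moved. The work goes in short steps, Python scripts to look and compute and a tool call to move; the robot and the scene stay as the last step left them, time stands still between calls to the robot, and variables do not carry over. Pictures are saved under pics/ and viewed, and the job is handed in when it is done.

Besides the shell and the picture viewer there is one more tool, called after "Request:" as name([rows], argument=value, ...), one row to a line, values as JSON. move_arm: Moves the arm, as the interface text tells. Its arguments: {"type":"object","properties":{"steps":{"type":"array","items":{"type":"array","items":{"type":"number"}}},"newtons":{"type":"number"}},"required":["steps"]}

```bash
mkdir -p pics
cat > h.py <<'E'
import numpy as np, cv2, pickle
from workcell import bot
def snap(name,fn):
    c=bot.read_camera(name); cv2.imwrite('pics/'+fn+'.png',c['pixels'][:,:,::-1]); pickle.dump(c,open('pics/'+fn+'.pkl','wb')); return c
def load(fn): return pickle.load(open('pics/'+fn+'.pkl','rb'))
def Rc(c):
    a=np.array(c['attitude'],float)
    return a if a.shape==(3,3) else cv2.Rodrigues(a.reshape(3,1))[0]
def foc(c): return 240/np.tan(np.radians(c['fovy'])/2)
def ray(c,u,v):
    f=foc(c); d=np.array([(u-c['cx'])/f,-(v-c['cy'])/f,-1.0]); return Rc(c)@d
def onz(c,u,v,z):
    r=ray(c,u,v); p=np.array(c['xyz']); return p+r*(z-p[2])/r[2]
def dep(c,u,v): return np.array(c['xyz'])+ray(c,u,v)*c['depth'][int(v),int(u)]
def proj(c,P):
    q=Rc(c).T@(np.array(P)-np.array(c['xyz'])); f=foc(c); return c['cx']+f*q[0]/-q[2], c['cy']+f*q[1]/q[2]
E
python3 - <<'E'
from h import *
for n in ['scene','top','wrist']:
    c=snap(n,n+'0'); print(n,{k:c[k] for k in c if k not in('pixels','depth')})
print(bot.read_state())
E
```

```text
scene {'fovy': 54.5648525535757, 'cx': 315.68359005882843, 'cy': 232.37390534143756, 'xyz': array([0.99581123, 0.93410715, 0.85762097]), 'attitude': array([0.28865746, 1.18466955, 2.37813875])}
top {'fovy': 53.744051113468686, 'cx': 321.389864125778, 'cy': 234.22991541914078, 'xyz': array([0.38613728, 0.01579553, 1.64600699]), 'attitude': array([ 0.051835  , -0.07926203, -1.58826971])}
wrist {'fovy': 63.781345408002196, 'cx': 316.39130518941323, 'cy': 237.17470294162723, 'xyz': array([ 0.36266151, -0.57445443,  0.37299946]), 'attitude': array([-0.24687617,  0.15587193, -1.10446634])}
{'time': 0.15, 'q': array([-1.14890708e+00,  2.64598042e-01,  1.60508926e+00,  3.55884211e-06,
        1.27369057e+00, -3.69161483e-02]), 'joint_vel': array([ 2.79847194e-04, -2.62107823e-03, -3.38872658e-03,  7.53964377e-04,
        1.36824780e-05,  9.56962804e-06]), 'joint_torque': array([ 8.04283773e-04, -5.15902984e+01, -3.67959988e+01,  2.48322728e-06,
        8.03020026e-03, -2.20370836e-06]), 'tool_pos': array([ 0.29869524, -0.60467094,  0.23022029]), 'tcp_rot': array([-3.05758379e+00, -7.13985110e-01,  5.30905917e-04]), 'wrist_force': array([-0.46642574,  0.01267543,  0.17628277]), 'torque': array([-0.00691896,  0.00467202, -0.0251888 ]), 'width': 0.9989203304295208}
```

View pics/top0.png

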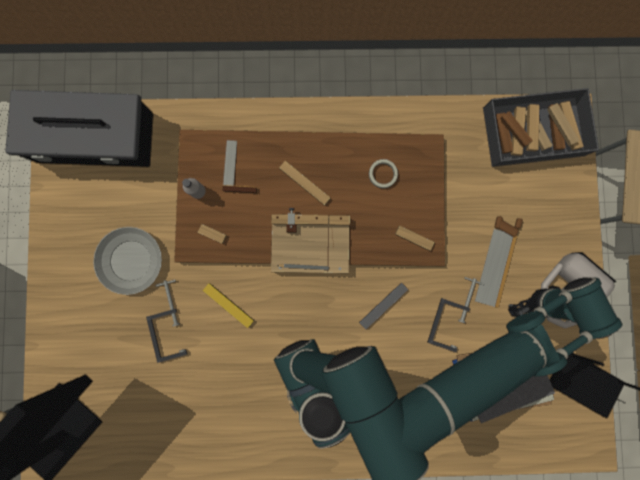

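View pics/scene0.png

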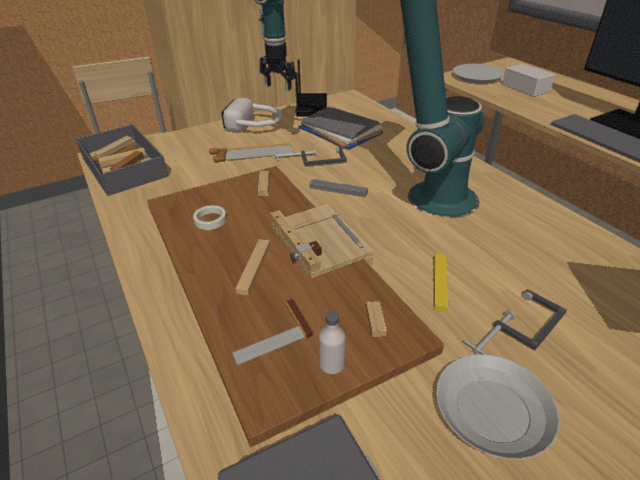

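View pics/wrist0.png

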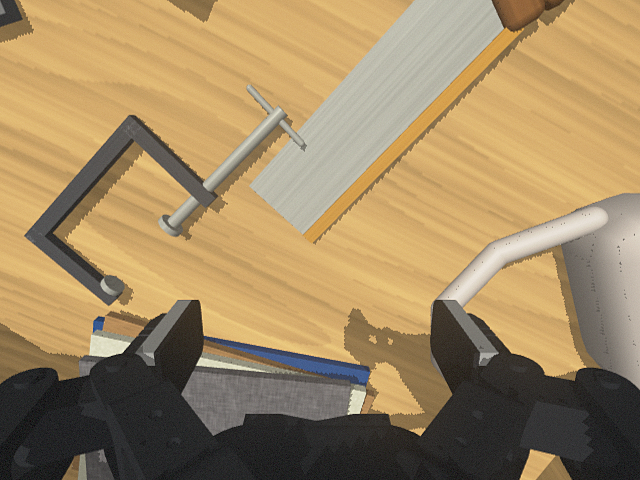

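The top view shows the longest strip at about (281,164)–(328,202), behind the fence. The hook spans about (272–350, 215–272), the stop is near (292,222) and the slot near x=329. I'll take a coarse measurement now, then refine it with the wrist camera.

Run:
```python
from h import *
c=load('top0')
for n,u,v,z in [('slabTL',180,130,.036),('slabTR',445,136,.036),('slabBL',176,263,.036),('slabBR',446,267,.036),('strip a',283,164,.056),('strip b',327,200,.056),('hookFL',272,272,.054),('hookFR',349,273,.054),('fence bl',273,216,.084),('fence br',350,216,.084),('stop',291,222,.08),('slot',329,240,.054),('offR',415,239,.056),('offL',212,234,.056),('tape',384,174,.06),('sqcorner',230,188,.052)]:
    print(n,onz(c,u,v,z).round(3),dep(c,u,v).round(3))
im=cv2.resize(c['pixels'][110:290,160:460,::-1],None,fx=2.6,fy=2.6,interpolation=cv2.INTER_CUBIC); cv2.imwrite('pics/crop.png',im)
```

```text
slabTL [0.891 0.468 0.036] [0.891 0.469 0.035]
slabTR [ 0.856 -0.451  0.036] [ 0.867 -0.462 -0.001]
slabBL [0.432 0.479 0.036] [0.432 0.489 0.003]
slabBR [ 0.401 -0.436  0.036] [ 0.401 -0.447 -0.005]
strip a [0.761 0.113 0.056] [0.761 0.113 0.055]
strip b [ 0.635 -0.034  0.056] [ 0.634 -0.034  0.061]
hookFL [0.395 0.154 0.054] [ 0.395  0.159 -0.003]
hookFR [ 0.387 -0.103  0.054] [ 0.387 -0.107 -0.001]
fence bl [0.58  0.147 0.084] [0.579 0.146 0.088]
fence br [ 0.575 -0.109  0.084] [ 0.581 -0.113  0.036]
stop [0.559 0.087 0.08 ] [0.558 0.087 0.086]
slot [ 0.499 -0.039  0.054] [ 0.498 -0.038  0.063]
offR [ 0.497 -0.329  0.056] [ 0.497 -0.329  0.055]
offL [0.526 0.354 0.056] [0.526 0.355 0.053]
tape [ 0.72 -0.23  0.06] [ 0.726 -0.234  0.033]
sqcorner [0.682 0.294 0.052] [0.681 0.293 0.058]
```

View pics/crop.png

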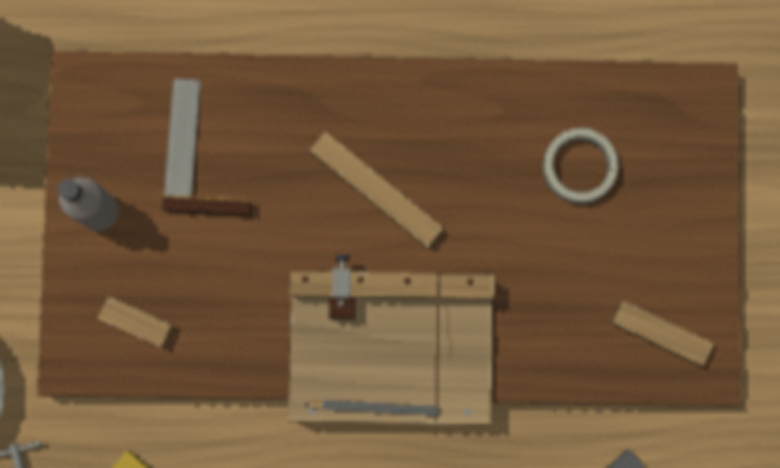

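```bash
cat >> h.py <<'E'
def toolR(s=None):
    s=s or bot.read_state(); return cv2.Rodrigues(np.array(s['tcp_rot'],float).reshape(3,1))[0]
def togo(P,yaw=None):
    # shift in tool axes mm, and turn (deg) so tool x has world yaw (mod 180)
    s=bot.read_state(); R=toolR(s); d=R.T@(np.array(P)-s['tool_pos'])*1000
    x=np.degrees(np.arctan2(R[1,0],R[0,0])); t=None
    if yaw is not None: t=-(((yaw-x)+90)%180-90)
    return d.round(1),x,t,s['q'].round(2)
E
python3 - <<'E'
from h import *
print(toolR().round(3)); print(togo([.56,.04,.34],49.4)); print(togo([.56,.04,.34],0))
c=load('wrist0');R=toolR();print(R.T@(np.array(c['xyz'])-bot.read_state()['tool_pos']), R.T@Rc(c))
E
```

```text
[[ 0.897  0.443 -0.001]
 [ 0.443 -0.897  0.002]
 [ 0.    -0.002 -1.   ]]
(array([ 519.8, -462.5, -108.9]), np.float64(26.287549394781504), np.float64(-23.1124506052185), array([-1.15,  0.26,  1.61,  0.  ,  1.27, -0.04]))
(array([ 519.8, -462.5, -108.9]), np.float64(26.287549394781504), np.float64(26.287549394781507), array([-1.15,  0.26,  1.61,  0.  ,  1.27, -0.04]))
[ 0.07074312  0.00098286 -0.14277625] [[-1.86605152e-04  9.61799476e-01  2.73754876e-01]
 [ 9.99999964e-01  1.26834082e-04  2.36036679e-04]
 [ 1.92298506e-04  2.73754910e-01 -9.61799466e-01]]
```

Run:
```python
from h import *
print(togo([.57,.03,.40],0))
```

```text
(array([ 524.3, -449.2, -168.9]), np.float64(26.287549394781504), np.float64(26.287549394781507), array([-1.15,  0.26,  1.61,  0.  ,  1.27, -0.04]))
```

Request:
move_arm([
  [100,-80,-169,6,100],
  [524,-449,-169,26.3,100],
  [524,-449,-169,26.3,100],
  [524,-449,-169,26.3,100],
  [524,-449,-169,26.3,100],
  [524,-449,-169,26.3,100],
  [524,-449,-169,26.3,100],
  [524,-449,-169,26.3,100],
  [524,-449,-169,26.3,100],
  [524,-449,-169,26.3,100],
  [524,-449,-169,26.3,100],
  [524,-449,-169,26.3,100],
  [524,-449,-169,26.3,100],
  [524,-449,-169,26.3,100],
  [524,-449,-169,26.3,100],
  [524,-449,-169,26.3,100],
  [524,-449,-169,26.3,100],
  [524,-449,-169,26.3,100],
])

```text
time: 1.95
tool_pos: [0.5693, 0.0284, 0.3997]
tcp_rot: [3.141, -0.002, -0.002]
wrist_force: [0.5, -0.8, 0.5]
width: 1.004
```

Run:
```python
from h import *
snap('wrist','w1'); s=bot.read_state(); print(s['time'],s['tool_pos'],toolR().round(4),s['q'],abs(s['joint_vel']).max(),s['wrist_force'])
```

```text
2.0 [0.5693401  0.02818715 0.39978615] [[ 1.0e+00 -1.8e-03 -1.0e-03]
 [-1.8e-03 -1.0e+00 -5.0e-04]
 [-1.0e-03  5.0e-04 -1.0e+00]] [ 6.04726392e-03  7.55768130e-03  1.58955732e+00 -4.49661629e-04
  1.54544522e+00  1.57860710e+00] 0.007325015494294675 [-0.52141031 -0.7547188   0.43163226]
```

View pics/w1.png

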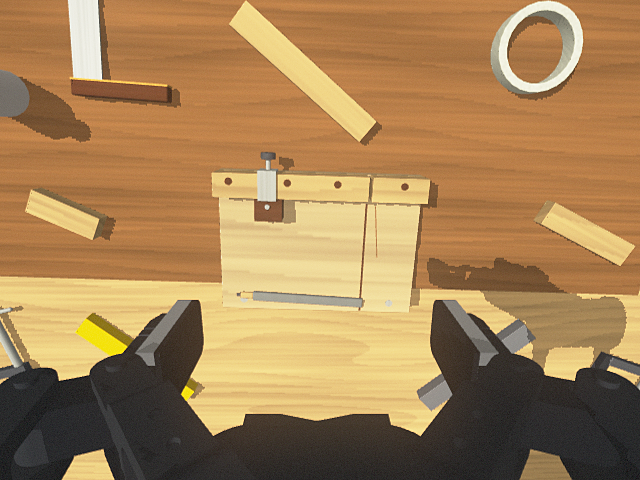

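The wrist view shows the strip from (245,5) to (365,140), and the fence top front edge from (212,195) to (430,205). The stop block is at (254–283, 200–221), with its butting face near u=283, and the slot is at u≈367. I'll zoom in to get the edges.

Run:
```python
from h import *
c=load('w1');p=c['pixels'][:,:,::-1]
cv2.imwrite('pics/a.png',cv2.resize(p[140:320,205:445],None,fx=3.3,fy=3.3,interpolation=cv2.INTER_CUBIC))
cv2.imwrite('pics/b.png',cv2.resize(p[0:150,220:390],None,fx=4,fy=4,interpolation=cv2.INTER_CUBIC))
```

```text
(no output)
```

View pics/a.png

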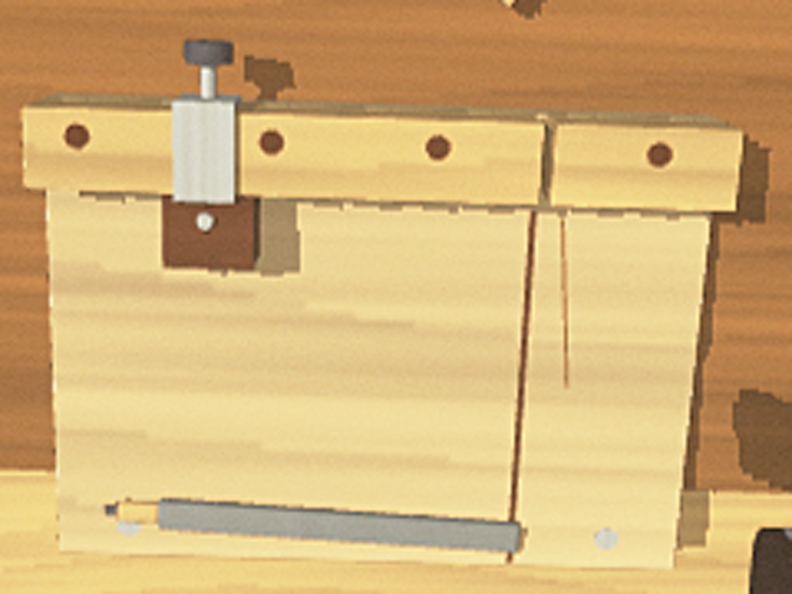

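View pics/b.png

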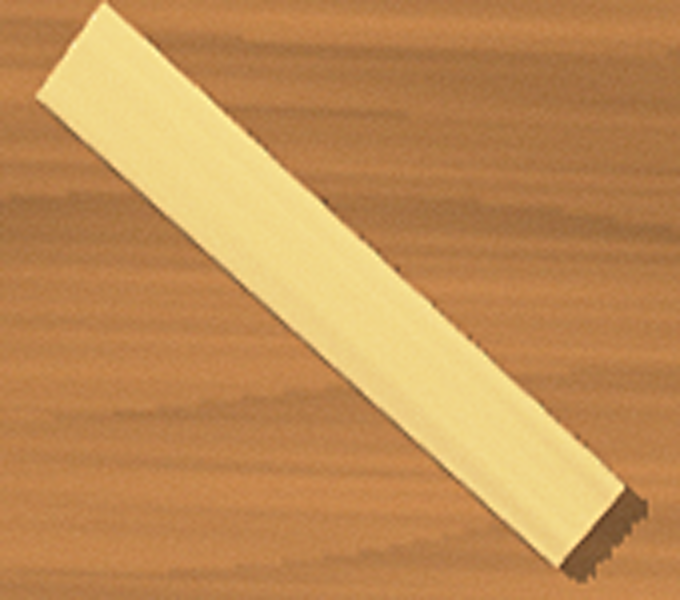

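Run:
```python
from h import *
c=load('w1')
B=lambda x,y:(220+x/4-.375,y/4-.375)
A=lambda x,y:(205+x/3.3-.35,140+y/3.3-.35)
P=[onz(c,*B(*q),.056)[:2] for q in [(104,2),(625,487),(558,567),(37,96)]]
P=np.array(P); print(P.round(4), [np.linalg.norm(P[i]-P[i-1]).round(4) for i in range(4)])
cen=P.mean(0); d=P[0]+P[3]-P[1]-P[2]; print('strip',cen,np.degrees(np.arctan2(d[1],d[0])))
for n,x,y,z in [('fence FL',22,187,.084),('FR',737,210,.084),('RL',22,107,.084),('RR',742,130,.084),('slot',546,207,.084),('stoptop',256,269,.082),('stoptopback',258,199,.082),('baseFL',60,549,.054),('baseFR',674,566,.054),('slotbase',532,214,.054),('slotbase front',511,560,.054),('baseR',712,215,.054),('pencil top',160,498,.061),('pencil',519,524,.061),('pencil tip',106,508,.057)]:
    print(n,onz(c,*A(x,y),z).round(4), dep(c,*A(x,y)).round(4))
# plane checks
for n,x,y in [('base',350,400),('fence',350,150),('stop',190,245)]:print(n,dep(c,*A(x,y)))
print('strip z',dep(c,*B(330,280)))
```

```text
[[ 0.7767  0.1067]
 [ 0.6469 -0.044 ]
 [ 0.6234 -0.0244]
 [ 0.7531  0.1269]] [np.float64(0.031), np.float64(0.1989), np.float64(0.0305), np.float64(0.1993)]
strip [0.70003008 0.04127918] 49.3223900236379
fence FL [0.5606 0.1541 0.084 ] [0.5523 0.1672 0.0363]
FR [ 0.5518 -0.1066  0.084 ] [ 0.552  -0.1063  0.0851]
RL [0.5895 0.1519 0.084 ] [0.5845 0.1641 0.0388]
RR [ 0.5809 -0.1061  0.084 ] [ 0.5808 -0.1064  0.0831]
slot [ 0.553  -0.0367  0.084 ] [ 0.5474 -0.0409  0.0546]
stoptop [0.5294 0.07   0.082 ] [0.523  0.0724 0.0554]
stoptopback [0.5557 0.0686 0.082 ] [0.5563 0.0683 0.0849]
baseFL [0.4017 0.1581 0.054 ] [0.3757 0.1722 0.001 ]
baseFR [ 0.3934 -0.1007  0.054 ] [ 0.3933 -0.1008  0.0538]
slotbase [ 0.5445 -0.0356  0.054 ] [ 0.5447 -0.0355  0.055 ]
slotbase front [ 0.3963 -0.0318  0.054 ] [ 0.3971 -0.0316  0.0556]
baseR [ 0.544  -0.1058  0.054 ] [ 0.544  -0.1058  0.0541]
pencil top [0.4279 0.1137 0.061 ] [0.4255 0.1147 0.0555]
pencil [ 0.4161 -0.0337  0.061 ] [ 0.4137 -0.0344  0.0557]
pencil tip [0.4217 0.137  0.057 ] [0.4199 0.1379 0.0531]
base [0.46744824 0.03576272 0.05286586]
fence [0.5740066  0.03474112 0.08445521]
stop [0.53868424 0.09406119 0.08266559]
strip z [0.7049163  0.04447472 0.05540435]
```

Run:
```python
from h import *
print(togo([.70,.0413,.039],49.3))
```

```text
(array([131. , -13.5, 360.7]), np.float64(-0.10038875541703379), np.float64(-49.400388755417026), array([ 0.01,  0.01,  1.59, -0.  ,  1.55,  1.58]))
```

Request:
move_arm([
  [131,-13.5,40,-8.5,100],
  [131,-13.5,90,-17,100],
  [131,-13.5,140,-25.5,100],
  [131,-13.5,190,-34,100],
  [131,-13.5,240,-42.5,100],
  [131,-13.5,280,-49.4,100],
  [131,-13.5,300,-49.4,100],
  [131,-13.5,320,-49.4,100],
  [131,-13.5,340,-49.4,100],
  [131,-13.5,352,-49.4,100],
  [131,-13.5,361,-49.4,100],
  [131,-13.5,361,-49.4,100],
  [131,-13.5,361,-49.4,100],
])

```text
time: 3.3
tool_pos: [0.7018, 0.0426, 0.0407]
tcp_rot: [2.854, 1.312, 0.003]
wrist_force: [-0.3, 0.0, -0.1]
width: 0.998
```

Run:
```python
from h import *
snap('wrist','w2'); s=bot.read_state(); print(s['time'],s['tool_pos'],s['wrist_force'],togo([.70,.0413,.039],49.3))
```

```text
3.35 [0.70219676 0.04274034 0.04114756] [-0.12579607 -0.17521786  0.47285573] (array([-2.5, -0.7,  2.1]), np.float64(49.37248534165774), np.float64(0.0724853416577389), array([0.03, 0.47, 1.69, 0.  , 0.97, 0.73]))
```

View pics/w2.png

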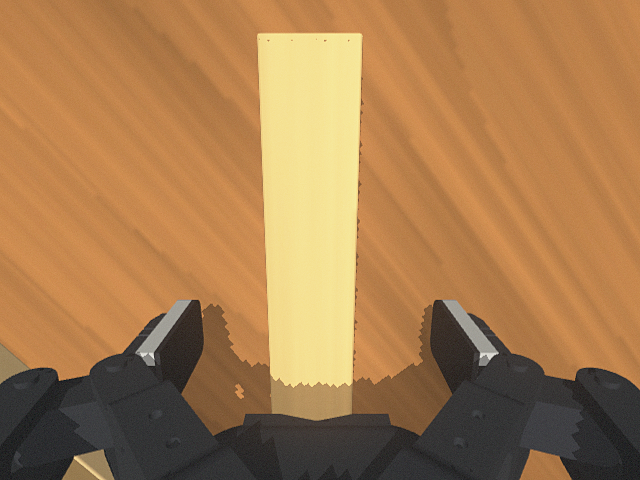

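The strip is centred between the pads (u 262–360 against fingers at 200 and 435) and aligned with them. I'll close the gripper and lift.

Request:
move_arm([
  [-2,0,1,0,0],
  [-2,0,1,0,0],
  [-2,0,1,0,0],
  [-2,0,1,0,0],
  [-2,0,1,0,0],
  [-2,0,1,0,0],
  [-2,0,1,0,0],
  [-2,0,1,0,0],
  [-2,0,1,0,0],
], newtons=40)

```text
time: 4.25
tool_pos: [0.7, 0.0415, 0.0388]
tcp_rot: [2.854, 1.312, 0.001]
wrist_force: [-0.1, 1.1, 5.2]
width: 0.364
```

Run:
```python
from h import *
print(togo([.511,-.033,.12],88.1))
```

```text
(array([-179.6,  -95. ,  -81.3]), np.float64(49.39009653574795), np.float64(-38.70990346425205), array([0.02, 0.47, 1.7 , 0.  , 0.97, 0.73]))
```

Request:
move_arm([
  [0,0,-20,0,0],
  [0,0,-60,0,0],
  [0,0,-90,0,0],
  [-35,-18,-90,-8,0],
  [-75,-38,-90,-16,0],
  [-110,-58,-88,-24,0],
  [-145,-76,-85,-32,0],
  [-180,-95,-82,-38.7,0],
  [-180,-95,-82,-38.7,0],
  [-180,-95,-82,-38.7,0],
  [-180,-95,-82,-38.7,0],
])

```text
time: 5.35
tool_pos: [0.5114, -0.0334, 0.1206]
tcp_rot: [2.258, 2.183, 0.002]
wrist_force: [0.2, 0.4, -0.8]
width: 0.364
```

Run:
```python
from h import *
snap('wrist','w3');snap('top','t3'); s=bot.read_state(); print(s['time'],s['tool_pos'],s['wrist_force'],s['width'],togo([.511,-.033,.0568],88.1))
```

```text
5.45 [ 0.51182652 -0.03319326  0.12068055] [ 0.64083337 -0.36131948 -0.35431084] 0.36417116501300495 (array([ 0.2, -0.9, 63.9]), np.float64(88.08923642719405), np.float64(-0.01076357280594209), array([-0.11,  0.06,  2.06,  0.  ,  1.02, -0.08]))
```

View pics/w3.png

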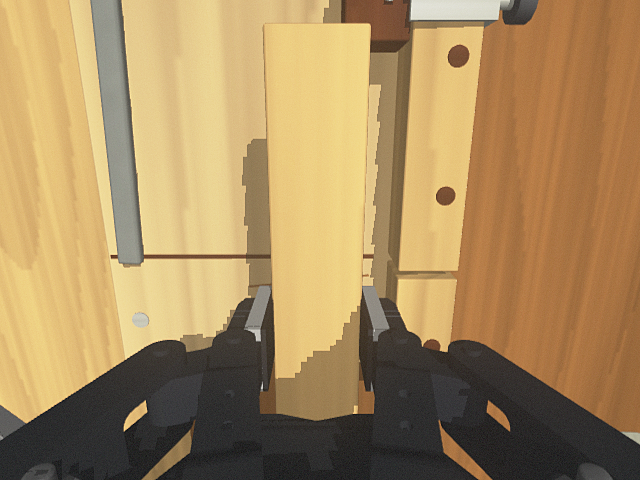

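View pics/t3.png

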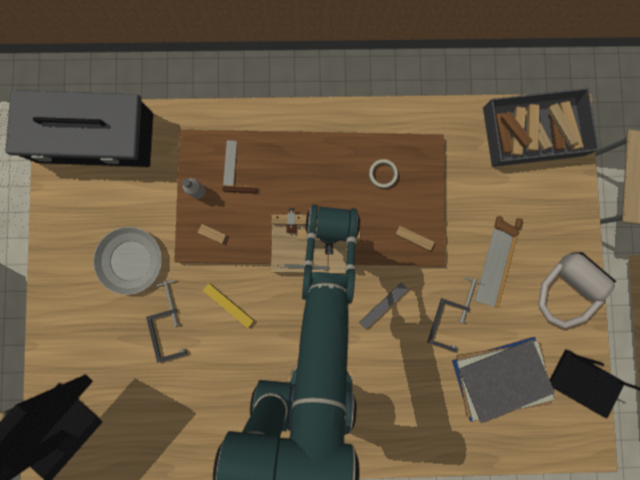

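The strip is held level, with its far end at row 23 (u 265–369), short of the stop. I'll measure the offset of that end.

```bash
cat >> h.py <<'E'
O=np.array([.492,.0258]);X=np.array([.99944,-.0335]);Y=np.array([.0335,.99944])
def hk(P): d=np.array(P)[:2]-O; return np.array([d@X,d@Y])
def wd(x,y): return O+x*X+y*Y
E
python3 - <<'E'
from h import *
c=load('w3')
for u,v in [(264,23),(370,23)]: print(hk(onz(c,u,v,.138)))
print('tool',hk(bot.read_state()['tool_pos']), 'far', [hk(onz(c,u,v,.082)) for u,v in[(369,52),(404,50)]],[hk(onz(c,u,v,.084)) for u,v in[(403,270),(410,30)]],[hk(onz(c,u,v,.054)) for u,v in[(115,257),(265,257)]])
E
```

```text
[0.00763423 0.04008201]
[0.03859098 0.0400738 ]
tool [ 0.02179169 -0.05829604] far [array([0.04572251, 0.04190864]), array([0.060749  , 0.04268885])] [array([ 0.06596622, -0.05739147]), array([0.06237694, 0.05000671])] [array([-0.09221846, -0.06056217]), array([-0.00638889, -0.06071176])]
```

Request:
move_arm([
  [0,-1,30,0,0],
  [0,-1,50,0,0],
  [0,-1,58,0,0],
  [0,-1,62,0,0],
  [0,-1,63,0,0],
  [0,-1,63,0,0],
])

```text
time: 6.05
tool_pos: [0.5103, -0.0334, 0.0581]
tcp_rot: [2.257, 2.183, 0.001]
wrist_force: [-0.1, -0.3, -0.7]
width: 0.365
```

Request:
move_arm([
  [0,0,0.5,0,0],
  [0,0,1,0,0],
  [0,0,1,0,0],
  [0,0,1,0,0],
])

```text
time: 6.45
tool_pos: [0.5097, -0.0334, 0.0568]
tcp_rot: [2.258, 2.183, 0.001]
wrist_force: [-0.6, 0.8, 1.1]
width: 0.363
```

Request:
move_arm([
  [0,0,0,0,52],
  [0,0,0,0,52],
  [0,0,0,0,52],
  [0,0,-3,0,52],
  [0,0,-15,0,52],
  [0,0,-45,0,52],
  [0,0,-45,0,0],
  [0,0,-45,0,0],
])

```text
time: 7.25
tool_pos: [0.5105, -0.0335, 0.103]
tcp_rot: [2.256, 2.182, 0.003]
wrist_force: [-0.3, -0.3, -0.5]
width: 0.186
```

Run:
```python
from h import *
c=snap('wrist','w4'); s=bot.read_state(); print(s['time'],s['tool_pos'],s['wrist_force'],s['width'],hk(s['tool_pos']))
```

```text
7.3 [ 0.50952526 -0.03337294  0.10182247] [-0.87310422  0.03874133  0.03086466] 0.10303429851109076 [ 0.01949774 -0.05855271]
```

View pics/w4.png

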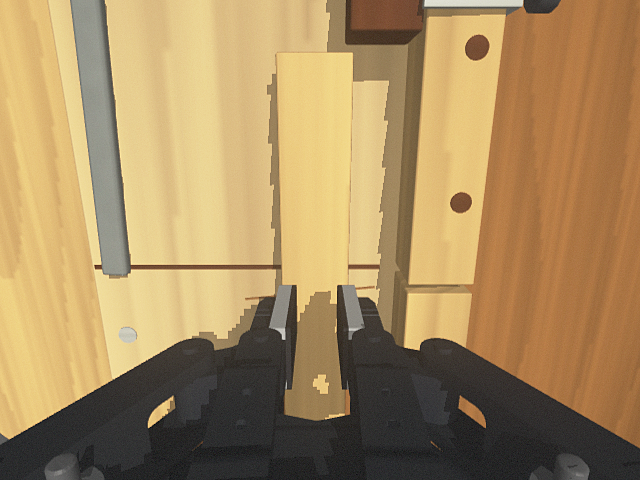

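The strip lies flat on the base, with its end at row 52 and clear of the stop. Next I'll move the shut fingers round to the front and push the strip to the fence.

Request:
move_arm([
  [0,-25,-5,0,0],
  [0,-45,0,0,0],
  [0,-45,20,0,0],
  [0,-45,36,0,0],
  [0,-45,41,0,0],
  [0,-45,41,0,0],
  [0,-40,41,0,0],
  [0,-35,41,0,0],
  [0,-30,41,0,0],
  [0,-25,41,0,0],
  [0,-20,41,0,0],
])

```text
time: 8.4
tool_pos: [0.49, -0.0327, 0.0606]
tcp_rot: [2.258, 2.184, 0.0]
wrist_force: [-0.6, -0.7, -0.4]
width: -0.0
```

Run:
```python
from h import *
c=snap('wrist','w5'); s=bot.read_state(); print(s['time'],s['tool_pos'],s['wrist_force'],s['width'],hk(s['tool_pos']))
```

```text
8.45 [ 0.49088475 -0.03281908  0.06068176] [ 0.4244925   0.1380413  -0.36262477] 0.0022372538763873674 [ 0.00084911 -0.05862362]
```

View pics/w5.png

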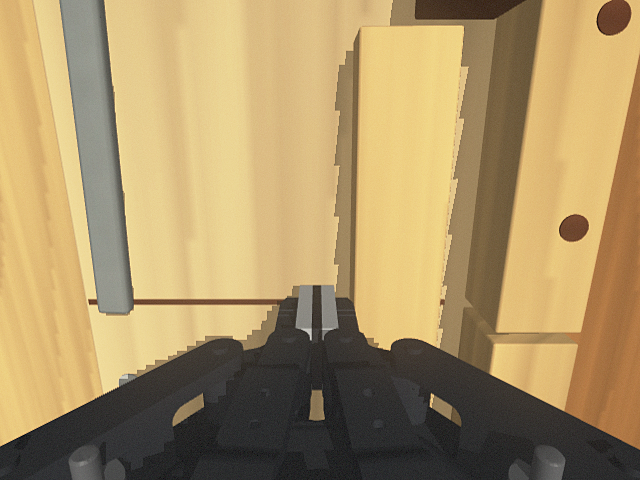

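Request:
move_arm([
  [0,5,0,0,0],
  [0,10,0,0,0],
  [0,14,0,0,0],
  [0,18,0,0,0],
  [0,20,0,0,0],
  [0,21,0,0,0],
  [0,21,0,0,0],
])

```text
time: 9.15
tool_pos: [0.5064, -0.0332, 0.0597]
tcp_rot: [-2.253, -2.18, 0.01]
wrist_force: [-11.8, 0.3, 9.6]
width: -0.003
```

Run:
```python
from h import *
c=snap('wrist','w6'); s=bot.read_state(); print(s['time'],s['tool_pos'],s['wrist_force'],s['width'],hk(s['tool_pos']))
```

```text
9.2 [ 0.50638918 -0.03320558  0.05975338] [-11.05151417  -0.6619795   10.41260899] -0.0015646217814010606 [ 0.0163578 -0.0584905]
```

View pics/w6.png

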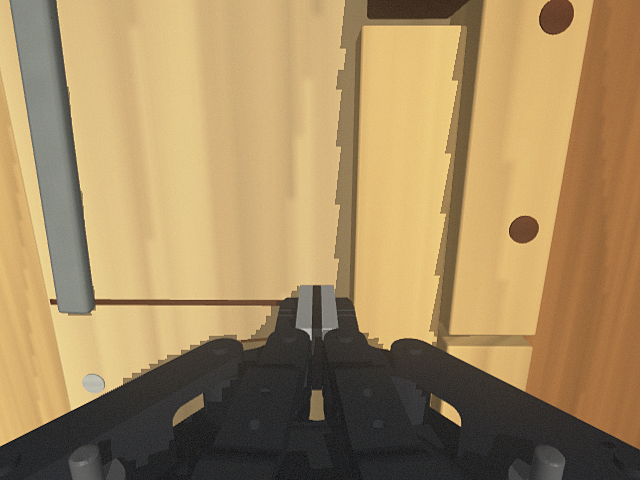

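Run:
```python
from h import *
c=load('w6')
for n,u,v,z in [('stripL',360,27,.074),('stripR',463,27,.074),('L low',354,300,.074),('R low',437,310,.074),('stop',420,19,.082),('stop2',368,17,.082),('fence',446,330,.084),('fence2',480,10,.084)]: print(n,hk(onz(c,u,v,z)).round(4),dep(c,u,v).round(3)[2])
im=c['pixels'][0:340,300:560,::-1]; cv2.imwrite('pics/c.png',cv2.resize(im,None,fx=1.75*1,fy=1.75,interpolation=cv2.INTER_CUBIC))
```

```text
stripL [0.031  0.0397] 0.055
stripR [0.0618 0.0396] 0.074
L low [ 0.0316 -0.0496] 0.075
R low [ 0.0621 -0.0535] 0.074
stop [0.047  0.0399] 0.054
stop2 [0.0324 0.0404] 0.058
fence [ 0.0624 -0.056 ] 0.082
fence2 [0.0627 0.0416] 0.083
```

View pics/c.png

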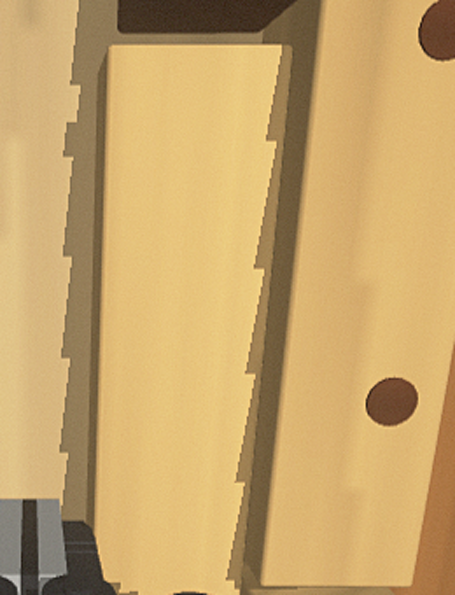

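The strip's rear edge is on the fence (0.062 against 0.0625) and parallel to it, with a gap of about 4–5 mm to the stop. Next I'll push its free end.

Request:
move_arm([
  [0,-2,0,0,0],
  [0,-14,0,0,0],
  [0,-16,-20,0,0],
  [0,-16,-45,0,0],
  [0,-16,-45,0,0],
  [0,-16,-45,0,0],
])

```text
time: 9.8
tool_pos: [0.4949, -0.033, 0.1059]
tcp_rot: [2.257, 2.183, 0.002]
wrist_force: [0.4, 0.7, -0.1]
width: -0.002
```

Run:
```python
from h import *
s=bot.read_state(); print(s['time'],s['tool_pos'],s['wrist_force'],togo([*wd(.047,-.185),.062],88.1))
```

```text
9.8 [ 0.49487104 -0.03295963  0.10593863] [ 0.40897179  0.67860329 -0.13493398] (array([-126.4,   42. ,   44.1]), np.float64(88.08665761687097), np.float64(-0.01334238312902869), array([-0.12,  0.04,  2.11,  0.  ,  0.99, -0.08]))
```

Request:
move_arm([
  [-45,15,-5,0,0],
  [-90,30,-5,0,0],
  [-126,42,0,0,0],
  [-126,42,25,0,0],
  [-126,42,44,0,0],
  [-126,42,44,0,0],
  [-121,42,44,0,0],
  [-117,42,44,0,0],
  [-113,42,44,0,0],
  [-113,42,44,0,0],
])

```text
time: 10.8
tool_pos: [0.5333, -0.1465, 0.0623]
tcp_rot: [2.256, 2.184, 0.002]
wrist_force: [0.1, -0.6, -1.0]
width: 0.003
```

Run:
```python
from h import *
c=snap('wrist','w7'); s=bot.read_state(); print(s['time'],s['tool_pos'],s['wrist_force'],s['width'],hk(s['tool_pos']))
```

```text
10.85 [ 0.53318713 -0.14677026  0.06224899] [ 0.30259523 -0.37010356  0.43070677] 0.00016553934912120298 [ 0.04694517 -0.17109385]
```

View pics/w7.png

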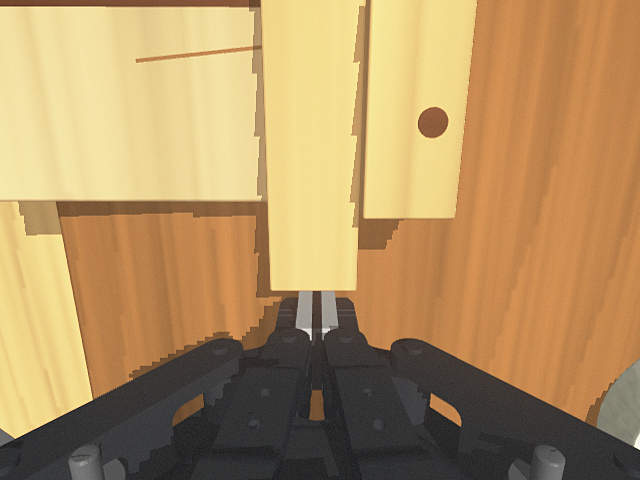

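The strip's free end is at row 290, just ahead of the fingertips. I'll push it along slowly.

Request:
move_arm([
  [2,0,0,0,0],
  [4,0,0,0,0],
  [6,0,0,0,0],
  [7,0,0,0,0],
  [7,0,0,0,0],
])

```text
time: 11.35
tool_pos: [0.5327, -0.1401, 0.0613]
tcp_rot: [-2.258, -2.184, -0.0]
wrist_force: [-1.4, 0.5, 0.4]
width: 0.001
```

Request:
move_arm([
  [1,0,0,0,0],
  [2,0,0,0,0],
  [3,0,0,0,0],
  [4,0,0,0,0],
  [4,0,0,0,0],
])

```text
time: 11.85
tool_pos: [0.5333, -0.14, 0.0617]
tcp_rot: [2.253, 2.182, -0.006]
wrist_force: [-0.2, -13.6, -1.5]
width: -0.001
```

The strip is butted against the stop (−13.6 N on the tool in y). I'll back off, lift, and look from above the holding point.

Request:
move_arm([
  [-4,0,0,0,0],
  [-14,0,0,0,0],
  [-14,0,-30,0,0],
  [-14,0,-70,0,0],
  [-14,0,-70,0,0],
])

```text
time: 12.35
tool_pos: [0.5366, -0.1517, 0.1371]
tcp_rot: [2.252, 2.178, 0.008]
wrist_force: [1.1, -0.7, 0.5]
width: 0.003
```

Run:
```python
from h import *
s=bot.read_state(); print(s['time'],s['tool_pos'],s['wrist_force'],togo([*wd(.042,-.002),.13],88.1))
```

```text
12.35 [ 0.53655939 -0.15167805  0.13709985] [ 1.0675723  -0.72258529  0.52225957] (array([173.9,  -8.6,   6.6]), np.float64(88.07213115280445), np.float64(-0.02786884719554905), array([-0.32,  0.12,  1.96,  0.  ,  1.05, -0.29]))
```

Request:
move_arm([
  [40,-2,-10,0,0],
  [80,-5,-20,0,0],
  [110,-8,-30,0,0],
  [110,-8,-30,0,0],
  [110,-8,-30,0,0],
  [110,-8,-30,0,0],
])

```text
time: 12.95
tool_pos: [0.5277, -0.0406, 0.1605]
tcp_rot: [-2.258, -2.183, 0.001]
wrist_force: [-0.2, -0.2, 0.3]
width: -0.001
```

Run:
```python
from h import *
c=snap('wrist','w8'); s=bot.read_state(); print(s['time'],s['tool_pos'],s['wrist_force'],hk(s['tool_pos']),togo([*wd(.042,-.002),.074],88.1))
```

```text
13.0 [ 0.52771736 -0.04081404  0.16049431] [ 0.28416564 -0.37988858  0.62796589] [ 0.03792892 -0.0653802 ] (array([63.4,  4.1, 86.5]), np.float64(88.04092974067346), np.float64(-0.05907025932653198), array([-0.12,  0.05,  1.99, -0.  ,  1.11, -0.09]))
```

View pics/w8.png

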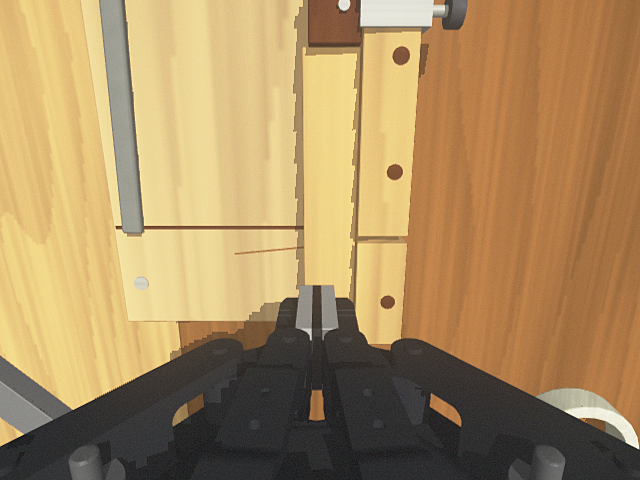

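The strip is flush to the stop (row 48) and runs along the fence (u 358→354). Now I'll go down onto it at hook y≈0.

Request:
move_arm([
  [35,2,20,0,0],
  [63,4,45,0,0],
  [63,4,70,0,0],
  [63,4,80,0,0],
  [63,4,84,0,0],
  [63,4,87,0,0],
  [63,4,89,0,0],
  [63,4,89,0,0],
])

```text
time: 13.8
tool_pos: [0.5352, 0.022, 0.0741]
tcp_rot: [2.258, 2.182, 0.002]
wrist_force: [-2.9, -1.6, 4.2]
width: 0.002
```

Request:
move_arm([
  [0,0,1.5,0,0],
  [0,0,3,0,0],
  [0,1,4,0,0],
  [0,2,4.5,0,0],
  [0,3,4.5,0,0],
  [0,3,4.5,0,0],
  [0,3,4.5,0,0],
])

```text
time: 14.5
tool_pos: [0.5355, 0.022, 0.0739]
tcp_rot: [-2.257, -2.182, 0.006]
wrist_force: [-21.7, -1.3, 40.7]
width: -0.0
```

Run:
```python
from h import *
c=snap('wrist','w9'); s=bot.read_state(); print(s['time'],s['tool_pos'],s['wrist_force'],hk(s['tool_pos']),s['joint_vel'].round(3))
```

```text
14.55 [0.53550366 0.02203651 0.07386785] [-23.00267374  -1.26036261  40.46680397] [ 0.04360538 -0.00230401] [ 0.001 -0.    -0.     0.002 -0.002 -0.   ]
```

View pics/w9.png

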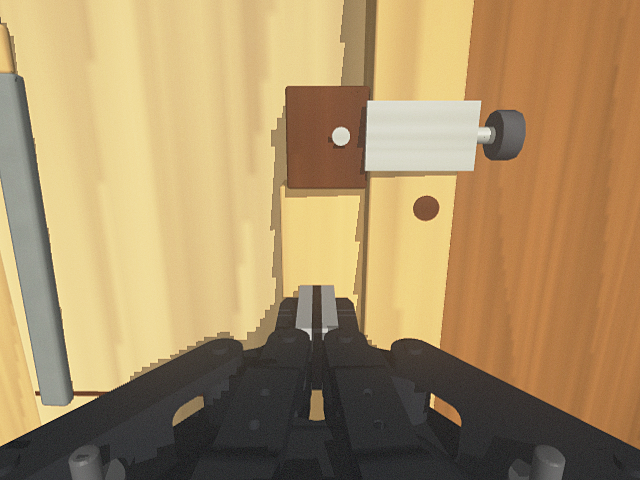

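The strip sticks to the fingers and rests on the fence and stop. But 40 N down and 23 N sideways is firmer than asked, so I'll ease to 1–2 kg and bring the sideways part up last.

Request:
move_arm([
  [0,-1.5,-1,0,0],
  [0,-2.5,-2,0,0],
  [0,-2.5,-2.8,0,0],
  [0,-2.5,-2.8,0,0],
  [0,-2,-2.8,0,0],
  [0,-1.6,-2.8,0,0],
  [0,-1.6,-2.8,0,0],
  [0,-1.6,-2.8,0,0],
])

```text
time: 15.35
tool_pos: [0.5353, 0.022, 0.074]
tcp_rot: [-2.259, -2.183, 0.002]
wrist_force: [-9.4, -2.3, 18.4]
width: 0.006
```

Request:
move_arm([
  [0,0.2,-0.1,0,0],
  [0,0.4,-0.3,0,0],
  [0,0.4,-0.3,0,0],
  [0,0.4,-0.3,0,0],
  [0,0.4,-0.3,0,0],
  [0,0.4,-0.3,0,0],
])

```text
time: 15.95
tool_pos: [0.5354, 0.022, 0.074]
tcp_rot: [-2.258, -2.183, 0.002]
wrist_force: [-9.6, -0.9, 18.5]
width: -0.002
```

Run:
```python
from h import *
c=snap('wrist','w10'); s=bot.read_state(); print(s['time'],s['tool_pos'],s['wrist_force'],hk(s['tool_pos']),s['joint_vel'].round(3))
for i in range(4):
  bot.read_camera('wrist'); s=bot.read_state(); print(s['wrist_force'].round(1),s['tool_pos'].round(5))
snap('scene','s10'); print(bot.read_state()['wrist_force'])
for n,u,v,z in [('strip FL',281,190,.074),('stripR',365,190,.074),('low L',283,280,.074),('stop face',325,188,.082),('fence',366,185,.084),('fence low',357,330,.084)]: print(n,hk(onz(c,u,v,z)).round(4),dep(c,u,v).round(3))
```

```text
16.0 [0.53534523 0.0220498  0.07400727] [-10.7260018   -1.01518991  17.41968345] [ 0.04344659 -0.00229604] [ 0.    -0.002 -0.002  0.    -0.001 -0.001]
[-10.4  -2.6  18. ] [0.53537 0.02201 0.07401]
[-10.9  -1.8  17.8] [0.53534 0.02204 0.07399]
[-10.9  -1.3  18.4] [0.53535 0.02204 0.074  ]
[-10.   -1.9  17.4] [0.53534 0.02203 0.07398]
[-11.09318456  -1.56209333  18.18186346]
strip FL [0.0318 0.0445] [0.525 0.069 0.074]
stripR [0.0631 0.0445] [0.556 0.068 0.075]
low L [0.0317 0.0085] [0.524 0.033 0.074]
stop face [0.048  0.0465] [0.542 0.071 0.081]
fence [0.0621 0.0478] [0.556 0.071 0.082]
fence low [ 0.0606 -0.0081] [0.55  0.028 0.106]
```

View pics/w10.png

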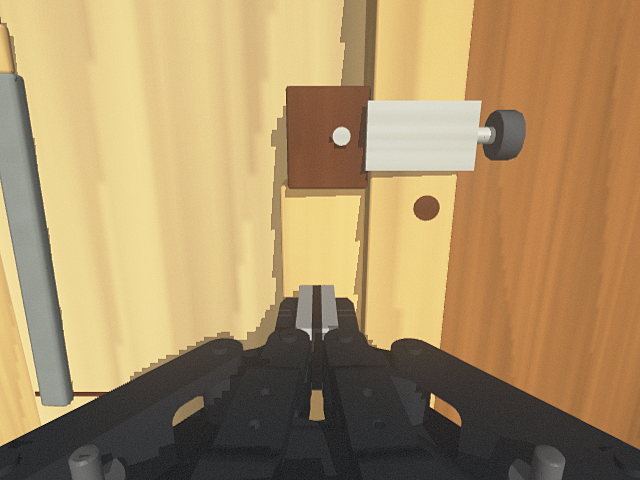

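View pics/s10.png

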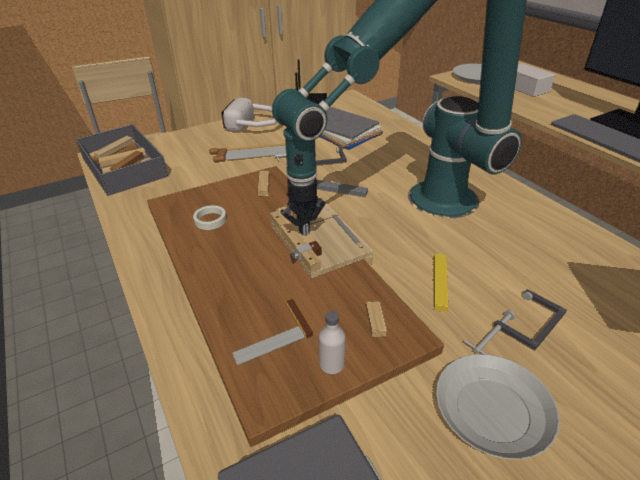

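Request:
move_arm([
  [0,0.2,-0.1,0,0],
  [0,0.4,-0.2,0,0],
  [0,0.4,-0.2,0,0],
  [0,0.4,-0.2,0,0],
  [0,0.4,-0.2,0,0],
  [0,0.4,-0.2,0,0],
  [0,0.4,-0.2,0,0],
])

```text
time: 16.95
tool_pos: [0.5353, 0.022, 0.074]
tcp_rot: [-2.258, -2.183, 0.003]
wrist_force: [-12.0, -0.7, 17.5]
width: 0.0
```

Run:
```python
from h import *
for i in range(5):
  bot.read_camera('wrist'); s=bot.read_state(); print(s['time'],s['wrist_force'].round(1),s['tool_pos'].round(5),hk(s['tool_pos']).round(4))
```

```text
17.0 [-11.1  -2.5  18.2] [0.53535 0.02202 0.074  ] [ 0.0435 -0.0023]
17.05 [-12.1  -0.7  18.6] [0.53531 0.02207 0.07395] [ 0.0434 -0.0023]
17.1 [-11.2  -1.3  17.9] [0.53535 0.02205 0.07397] [ 0.0435 -0.0023]
17.15 [-11.6  -1.9  18.1] [0.53538 0.02202 0.07399] [ 0.0435 -0.0023]
17.2 [-11.5  -0.6  18.2] [0.53535 0.02204 0.07399] [ 0.0434 -0.0023]
```

Request:
move_arm([
  [0,0.3,-0.2,0,0],
  [0,0.6,-0.4,0,0],
  [0,0.9,-0.5,0,0],
  [0,0.9,-0.5,0,0],
  [0,0.9,-0.5,0,0],
  [0,0.9,-0.5,0,0],
  [0,0.9,-0.5,0,0],
])

```text
time: 17.9
tool_pos: [0.5354, 0.022, 0.074]
tcp_rot: [-2.257, -2.182, 0.005]
wrist_force: [-11.7, -1.3, 17.5]
width: 0.001
```

Run:
```python
from h import *
for i in range(6):
  c=bot.read_camera('wrist'); s=bot.read_state(); print(s['time'],s['wrist_force'].round(1),s['tool_pos'].round(5),hk(s['tool_pos']).round(4))
```

```text
17.95 [-11.9  -1.5  16.4] [0.5354  0.02206 0.07398] [ 0.0435 -0.0023]
18.0 [-11.8  -0.4  17.6] [0.53543 0.02203 0.07401] [ 0.0435 -0.0023]
18.05 [-12.1  -1.1  17.8] [0.53541 0.02206 0.07399] [ 0.0435 -0.0023]
18.1 [-11.5  -1.5  17.8] [0.53541 0.02205 0.07399] [ 0.0435 -0.0023]
18.15 [-11.9  -0.7  17.5] [0.5354  0.02204 0.07397] [ 0.0435 -0.0023]
18.2 [-12.1  -0.1  17.6] [0.5354  0.02205 0.07398] [ 0.0435 -0.0023]
```

Run:
```python
from h import *
print(bot.finish_job()); s=bot.read_state(); print(s['time'],s['wrist_force'],s['tool_pos'])
```

```text
the job is handed in; nothing more can be done
None
the job is handed in; nothing more can be done
```

I laid the 200 mm strip flat on the bench hook, pushed it back to the fence and butted it against the stop. The job was handed in at about 18 s of the 64 s, with the fingers still holding the strip. No verdict was reported.

**Holding push:** the shut fingers press on top of the strip at hook y ≈ −2 mm, about 58 mm to the stop side of the slot. The wrist force was steady at about 17.6 N down and 12 N toward the fence. That is about 21 N in all, just over two kilos. The tool stayed still to within about 0.05 mm over the last readings.

**Placing, from the last pictures:**

| Check | Measured | Expected |
|---|---|---|
| Strip's top | z ≈ 74 mm | 74 mm (flat on the base) |
| Rear edge to fence edge | within about 1 mm | 2.5 mm or less |
| End to stop face | 0–2 mm | 3 mm or less |
| Angle to fence | under about 0.5° | under 2° |

**Not confirmed:**
- **Force on the fence:** I could not measure it directly. Taking off base friction, I estimate 3 N or more even with a friction coefficient of 0.5, against the 2 N needed.
- **Force peak:** my first press overshot to about 40 N down and 23 N sideways through the fingertips. I eased it off straight away.

The last scene picture shows the offcuts, square, tape, glue, saw and tray where they began. The pencil looks unmoved in the wrist view.

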